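# Seat the hexagonal insert and lock it with the keeper

### The arm

A 6-joint arm with a two-finger parallel gripper is mounted at the origin on the work surface. World frame = base frame: x ahead of the robot, y to its left, z up, the work surface at z = 0. Lengths are in mm, angles in rad, forces in N, time in s.
With the tool pointing down it reaches from about 350 to 925 mm from the base axis. Payload 6.4 kg.
Tool frame: the origin (TCP) lies midway between the tips of the shut fingers; the grasp point (between the pads) lies 19 mm behind it (grip_point_offset is the distance from the TCP to the grasp point, in mm); z points along the fingers, y is the direction in which the jaws open and shut (so a half turn about z gives the same grasp; the last joint's range is limited). The gripper opens to 85 mm and grips with 20 to 120 N. Pads are 22 mm wide; open, the fingers measure 114 mm over their backs; the gripper's body (76 mm by 85 mm) begins 54 mm behind the grasp point. The pads swing forward as they close: fully open they stand 13 mm farther back than shut.
Start: joints at [-1.479, 0.245, 1.558, -0, 1.339, -0.174], TCP at [170.747, -627.183, 200.49] pointing down, gripper open.
Joint ranges: [-3.13, 3.13], [-1.02, 2.26], [0.13, 2.54], [-0.95, 4.09], [0.21, 2.88], [-2.74, 2.74]. Speed limits (rad/s): [2.57, 2.57, 3.14, 3.14, 3.14, 3.14].

### API

Orientations are given as a unit quaternion [w, x, y, z].
In Python, from workcell import move_to, move_l, set_joints, let_go, clamp, wait, solve_ik, get_state, get_image, PlanningError, close_job, grip_point_offset gives the robot as it stands. Calls block until the motion is done:
- move_to(position, orientation): joint-space move of the TCP to a pose.
- move_l(position, v=150, attitude=None): straight line of the TCP; attitude=None keeps the orientation; v is the mean speed in mm/s.
- set_joints(angles): joint-space move.
- let_go() and clamp(): open the fingers fully, or close them until they stop; the grip force is fixed at half the most.
- wait(seconds).
- solve_ik(position, orientation): joint angles nearest the present ones, or None.
- get_state(): the state.
- get_image(name): name is "side" or "top" or "wrist"; returns a dict with "image" (420x560x3 uint8, red, green, blue), "range_z" (420x560 float32, mm along the optical axis (not along the pixel's ray), 0 where there is no reading), "K" (3x3 intrinsics, pixels), "R" (3x3) and "t" (3): a world point X has camera coordinates R X + t. Camera axes: x right, y down, z forward; pixel columns grow to the right and rows downward; lengths in mm; the calibration is good to about 2 mm. A picture is of the moment at which its call begins.
A pose or a line that the arm cannot do raises PlanningError and nothing moves.
- close_job(): hands the job in, once; it reports no verdict.
The state is a dict: "clock": time; "joint_positions": joint angles; "joint_velocities": joint speeds; "joint_torque": joint torques, N m; "eef_pos": TCP position; "tool_rot": TCP orientation; "ft_force": force on the tool from outside, world axes, zero at the start; "torque": the same for the moment, N m; "gripper_width": opening from 0.0 (shut) to 1.0 (fully open).
Only numpy, scipy, OpenCV 4.12 (cv2) and the standard library are available. Lean on these libraries where they do the work, as an engineer would, in place of code of your own. Each camera call takes 0.05 s, during which the arm holds its last target. There are 200 camera calls.

### The job

Take the loose hexagonal steel insert by its square stub and seat it in the hexagonal pocket of the bench fixture: feel for the pocket and shuffle and turn the insert, without forcing it, until it falls fully home with its hexagon flush in the pocket. Then slide the fixture's keeper fully closed over the insert's shoulder, let go of everything, and leave the other things on the bench alone.

Things in the scene. Friction and masses are not known exactly. Their poses are not given: they have to be found in the camera images.
- insert_mid (a point): Loose steel insert, 46 mm tall, 0.2-0.4 kg, upright. Bottom up: round pilot 44 mm dia x 4 mm; hexagonal foot 50 mm across flats x 12 mm (its top, the shoulder, is 16 mm up); square stub 18x18x30 mm, to grip. Point: on the axis, 23 mm above the underside, 7 mm above the shoulder. z up; x, y square to the stub's faces, x also square to a pair of hexagon flats. Over 60 N on the fixture is forcing.
- fixture: Fixed dark steel plate 190x96x12 mm, flat on the bench. Origin: underside, at the nominal pocket axis, 50 mm from one short end; x runs along the plate to the keeper. On it a bright hexagonal ring, 16 mm tall, walls 10 mm, forms the pocket: hexagon 52 mm across flats, 16 mm deep, floor 12 mm above the bench. Seated, the insert's shoulder is level with the rim.
- pocket (a point): Nominal pocket axis at rim height (28 mm), axes as the fixture's; fixed to the plate, not the ring. The ring is locked askew where last left: up to 2.5 mm off along fixture x and along y, its flats 0.14 to 0.90 rad anticlockwise (from above) of square to x. Not reported: see or feel. Set down here, the pilot drops 4 mm in at any angle; the hexagon rests on the rim until centred and turned to match.
- keeper (a joint): Slide of the keeper in m: 0 open, tip 50 mm from the nominal axis; 0.032 closed stop, tip 18 mm from it, over the seated insert's shoulder. Moves towards the pocket, 2 N friction, stays where left. Aluminium plate 24 mm wide, 30 to 34 mm above the bench, 2 mm over the rim: an insert not fully down blocks it. Two guide bars, top 34 mm high, 54 to 104 mm from the axis.
- keeper_post (a point): The keeper's upright square post, to grip or push, 12x12 mm, from 34 to 64 mm above the bench. Point: in it, 52 mm above the bench, on the fixture's x axis, 106 mm from the nominal pocket axis when open and 74 mm when closed. Axes as the fixture's.
- wrench: A loose steel wrench about 170 mm long lying on the bench; leave it alone.
- tin: A loose red tin 66 mm in diameter and 100 mm tall; leave it alone. Origin at its underside.
- vblock: A loose dark steel vee block 50 x 45 x 38 mm; leave it alone. Origin at its underside.
There are look-alikes about, which are no part of the job. What is meant by the fixture is not red, and is the smaller of those in its own colour. What is shaped like the part that bears insert_mid but red is not meant.

How it is judged (in metres and radians):
On the way:
1. the insert is fully home in the pocket while the keeper is still open (z of insert_mid in the frame of fixture below 0.037 m and horizontal distance between insert_mid and fixture below 0.007 m and angle between insert_mid's own z axis and vertical below 0.06 rad and value of joint keeper below 0.02 m), for 0.2 s.
At the end, for the whole second after the job is handed in: The insert stands in the pocket fully home (its shoulder within 2 mm of the rim, its axis within 7 mm of the nominal pocket axis, upright within 3.4 degrees) and the keeper is slid to within 3 mm of its closed stop (z of insert_mid in the frame of fixture below 0.037 m and horizontal distance between insert_mid and fixture below 0.007 m and angle between insert_mid's own z axis and vertical below 0.06 rad and value of joint keeper above 0.029 m); the robot touches nothing.
It fails at once if the insert is forced or banged against the fixture with more than 60 N (contact force between insert and fixture above 60 N).
It fails at once if the wrench, the tin or the vee block is moved more than 20 mm (distance of any of wrench, tin, vblock from where it was at the start of the episode above 0.02 m).
It also fails if it takes over 72 s, if anything falls off the work surface, if the arm or the gripper's body presses on something with over 40 N, if the wrist force passes 120 N, or if a joint passes its speed limit or range.

## Working session

There is one attempt and no reset: what is moved stays moved. The work goes in short steps, each a Python script; the robot and the scene stay as the last script left them, time stands still between calls to the robot, and variables do not carry over. Pictures are saved under pics/ and viewed, about 8 in all and at most 12, crops included, and the job is handed in when it is done.

```bash
ls; mkdir -p pics; python3 - <<'E'
from workcell import *
import cv2,numpy as np
a=get_image("top");b=get_image("side")
for n,d in(("top",a),("side",b)):
    cv2.imwrite(f"pics/{n}0.png",d["image"][:,:,::-1]); np.savez(f"{n}0.npz",**d)
    print(n,d["K"].tolist(),np.round(d["R"],3).tolist(),d["t"])
print(get_state(),grip_point_offset)
E
```

```text
pics
top [[382.92638798320365, 0.0, 277.0593875614812], [0.0, 382.92638798320365, 207.82266206937197], [0.0, 0.0, 1.0]] [[0.019, -1.0, 0.01], [-0.997, -0.02, -0.073], [0.073, -0.009, -0.997]] [ -7.9623407  455.41974935 855.80471204]
side [[542.2658279557236, 0.0, 281.1574026030018], [0.0, 542.2658279557236, 211.54951396227895], [0.0, 0.0, 1.0]] [[-0.803, -0.596, -0.002], [-0.457, 0.618, -0.639], [0.383, -0.512, -0.769]] [ 345.4985086   243.22708839 1379.24739679]
{'clock': 0.1, 'joint_positions': array([-1.47909000e+00,  2.45738026e-01,  1.55889168e+00, -1.59609582e-05,
        1.33873844e+00, -1.74078285e-01]), 'joint_velocities': array([ 5.29192665e-04, -1.90041488e-03, -2.17190144e-03, -2.35100914e-04,
       -1.08435328e-03, -6.93955182e-05]), 'joint_torque': array([-2.46542386e-04, -4.30668962e+01, -3.27130151e+01, -1.39128488e-04,
        2.84637666e-03,  4.29430060e-06]), 'eef_pos': array([ 170.69570371, -626.6019641 ,  199.49478555]), 'tool_rot': array([-8.87311162e-04,  9.91182170e-01,  1.32503271e-01,  2.87939343e-05]), 'ft_force': array([-0.51509074,  1.19816572, -0.01293415]), 'torque': array([ 0.01556128, -0.02531098,  0.03239878]), 'gripper_width': 1.0022683619497668} 18.700000000000003
```

View pics/top0.png

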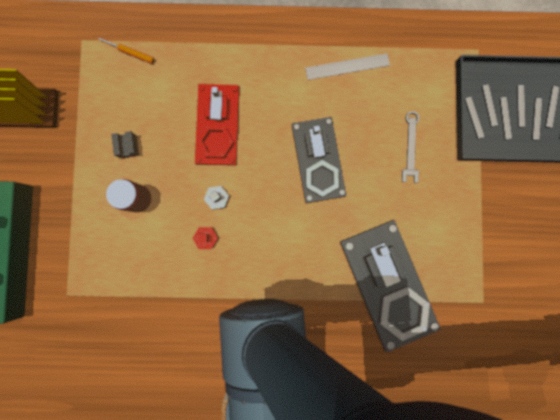

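The meant fixture is the smaller dark one, with its ring at about (323,179) and its keeper at (317,143). The steel insert is at (216,197). The red tin is at (124,195), the vee block at (124,145) and the wrench at (411,148). Next I'll get coarse positions, then go over each with the wrist camera.

```bash
cat > h.py <<'E'
from workcell import *
import cv2,numpy as np
from scipy.spatial.transform import Rotation as Ro
def w(d,u,v,z=None):
    """world point of pixel, by range or (given z) by ray/plane"""
    r=np.linalg.inv(d["K"])@[u,v,1]; R=d["R"];t=d["t"]
    if z is None: return R.T@(r*d["range_z"][int(v),int(u)]-t)
    c=-R.T@t; q=R.T@r
    return c+q*(z-c[2])/q[2]
def cloud(d):
    v,u=np.mgrid[:420,:560]; Z=d["range_z"]
    c=np.stack([u*Z,v*Z,Z],-1)@np.linalg.inv(d["K"]).T
    return (c-d["t"])@d["R"]
def px(d,X):
    c=d["R"]@np.asarray(X,float)+d["t"]; p=d["K"]@c; return p[:2]/p[2]
def down(yaw):
    """tool pointing down, jaw (y) axis at world angle yaw+pi/2 (tool x at yaw)"""
    q=(Ro.from_euler('z',yaw)*Ro.from_euler('x',np.pi)).as_quat(); return q[[3,0,1,2]]
def go(x,y,z,yaw): move_to([x,y,z],down(yaw))
def shot(n,f):
    d=get_image(n); cv2.imwrite(f"pics/{f}.png",d["image"][:,:,::-1]); np.savez(f"{f}.npz",**d); return d
E
python3 - <<'E'
from h import *
d=get_image("top")
for n,u,v,z in(("ring",323,179,28),("keeper",318,142,50),("ins",216,197,16),("red ins",205,238,16),("tin",124,195,100),("vb",124,145,38),("wr",411,148,5)):
    print(n,w(d,u,v,z).round(),w(d,u,v).round())
C=get_state()["tool_rot"]; print(Ro.from_quat(C[[1,2,3,0]]).as_matrix().round(2).tolist())
X=w(d,216,197,16)
go(X[0]-60,X[1],300,0.0)
e=shot("wrist","w1"); print(e["R"].round(2).tolist(),(-e["R"].T@e["t"]).round(),get_state()["eef_pos"],px(e,X))
E
```

```text
ring [ 522. -102.   28.] [ 524. -104.   12.]
keeper [601. -87.  50.] [605. -89.  35.]
ins [478. 141.  16.] [474. 136.  48.]
red ins [384. 163.  16.] [384. 157.  47.]
tin [470. 317. 100.] [469. 316. 102.]
vb [588. 346.  38.] [592. 352.  23.]
wr [ 603. -311.    5.] [ 602. -309.   10.]
[[0.96, 0.26, -0.0], [0.26, -0.96, 0.0], [0.0, -0.0, -1.0]]
[[0.0, -1.0, 0.0], [-0.94, 0.0, 0.33], [-0.33, -0.0, -0.94]] [504. 140. 473.] [417.76860943 140.08977319 299.89399609] [280.37809718  97.72702283]
```

View pics/w1.png

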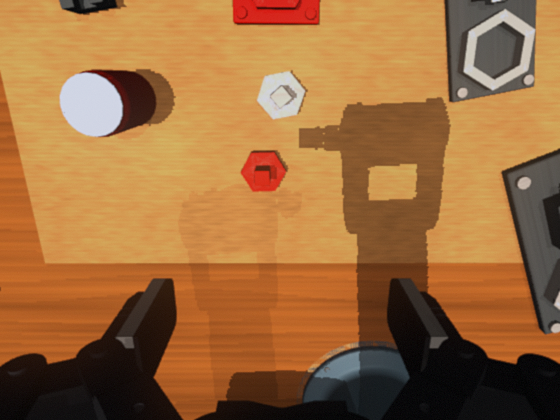

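The steel insert is at (281,96) with its stub visibly rotated. The red look-alike is at (264,171) and the fixture ring at (498,50). Now close wrist views of the insert and the fixture.

```bash
python3 - <<'E'
from h import *
go(476+35,139,170,0.0); a=shot("wrist","w2")
go(545+35,-98,190,0.0); b=shot("wrist","w3")
P=cloud(a); m=(np.hypot(P[...,0]-476,P[...,1]-139)<40)
for lo,hi in((38,56),(10,22)):
    k=m&(P[...,2]>lo)&(P[...,2]<hi)
    q=P[k]; print("ins",lo,k.sum(),np.median(q,0),q[:,2].std(),cv2.minAreaRect(q[:,:2].astype(np.float32)))
P=cloud(b); m=(np.hypot(P[...,0]-522,P[...,1]+102)<60)
print(np.histogram(P[m][:,2],bins=np.arange(-6,50,3)))
print(get_state()["clock"])
cv2.imwrite("pics/both.png",np.hstack([a["image"][60:380,80:480,::-1],b["image"][0:320,80:480,::-1]]))
E
```

```text
ins 38 479 [481.76063314 140.40976434  45.29571035] 1.774377612997819 ((480.8058776855469, 140.54348754882812), (18.153324127197266, 18.47190284729004), 40.846275329589844)
ins 10 1791 [486.90255963 139.61919359  15.52808406] 1.1485958332908452 ((480.37542724609375, 140.16700744628906), (50.74250411987305, 56.533424377441406), 10.396866798400879)
(array([   0,  526,  798,    0,    3, 3613, 1421,  330,  139,  130,  630,
       1687,   23,   69,    0,    0,    0,    0]), array([-6, -3,  0,  3,  6,  9, 12, 15, 18, 21, 24, 27, 30, 33, 36, 39, 42,
       45, 48]))
4.8167
```

View pics/both.png

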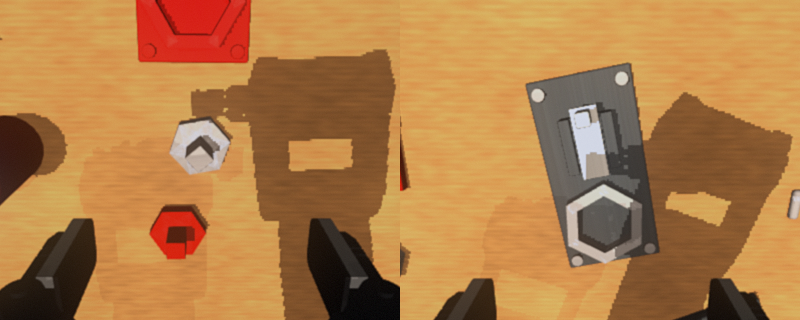

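Insert shoulder and stub agree: axis about (480.6, 140.4), and x axis at about 130.6° (mod 60: 10.5°). Now I'll fit the fixture plate and the ring angle, with a closer ring view.

```bash
cat > fit.py <<'E'
from h import *
from scipy.optimize import differential_evolution as DE
def hexn(x,y,c,th):
    a=th+np.arange(3)*np.pi/3
    return np.max([abs((x-c[0])*np.cos(t)+(y-c[1])*np.sin(t)) for t in a],0)
def ringfit(d,c0):
    # bright pixels on the plane z=28: hexagonal annulus 26..36
    v,u=np.mgrid[:420,:560]; R=d["R"]; r=np.stack([u,v,np.ones_like(u)],-1)@np.linalg.inv(d["K"]).T@R
    c=-R.T@d["t"]; Q=c+r*((28-c[2])/r[...,2])[...,None]
    m=np.hypot(Q[...,0]-c0[0],Q[...,1]-c0[1])<44
    g=cloud(d)[...,2]; hi=(abs(g-28)<2.2)
    x,y,z=Q[m][:,0],Q[m][:,1],hi[m]
    f=lambda p:np.mean(((hexn(x,y,p[:2],p[2])>26)&(hexn(x,y,p[:2],p[2])<36))!=z)
    s=DE(f,[(c0[0]-12,c0[0]+12),(c0[1]-12,c0[1]+12),(0,np.pi/3)],seed=1,popsize=20,tol=1e-6)
    return s.x,s.fun
def platefit(d):
    P=cloud(d); k=(abs(P[...,2]-12)<2.5)&(np.hypot(P[...,0]-560,P[...,1]+97)<150)
    k=cv2.morphologyEx(k.astype(np.uint8),cv2.MORPH_OPEN,np.ones((5,5)))
    n,l,s,_=cv2.connectedComponentsWithStats(k); i=1+np.argmax(s[1:,4])
    q=P[l==i][:,:2].astype(np.float32); r=cv2.minAreaRect(q); return r
E
python3 - <<'E'
from fit import *
b=dict(np.load("w3.npz")); print(ringfit(b,(522,-102)),platefit(b))
go(522+25,-102,130,0.0); a=shot("wrist","w4"); print(ringfit(a,(522,-102)),platefit(a))
t=dict(np.load("top0.npz")); print("top",ringfit(t,(522,-102)),platefit(t))
E
```

```text
(array([ 528.43350766, -100.17906964,    0.55164614]), np.float64(0.015501263689974726)) ((581.4459838867188, -92.02220153808594), (175.29690551757812, 95.84002685546875), 11.007070541381836)
(array([528.46284308, -99.97867785,   0.5440242 ]), np.float64(0.015440608801147017)) ((574.3219604492188, -93.26094055175781), (189.6991424560547, 95.92383575439453), 10.998045921325684)
top (array([ 525.70475552, -100.57569655,    0.54454185]), np.float64(0.07529610829103214)) ((524.6820068359375, -113.04985809326172), (23.572986602783203, 18.76167869567871), 1.044031023979187)
```

View pics/w4.png

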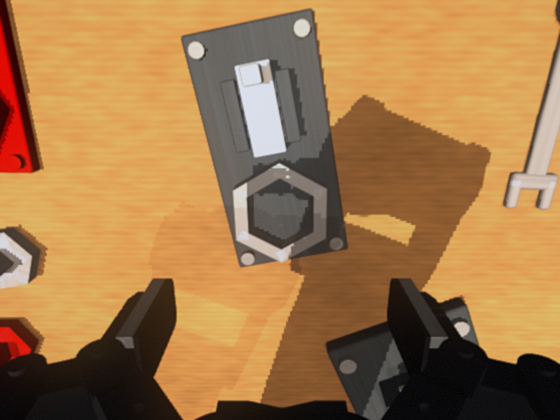

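The plate fit gives 189.7x95.9 mm at yaw 0.192, so the nominal pocket axis is about (530.1, -101.9). The ring, at pixel (280,212), fits to (528.45, -100.0) with flats at 0.545, which is 0.353 relative to the plate. That is within the stated bounds. Grasping the insert with the jaws at 130.8°, to be turned later by -39.3°.

```bash
python3 - <<'E'
from h import *
y=np.deg2rad(40.8)
go(480.6,140.4,110,y); move_l([480.6,140.4,20],v=80)
s=get_state(); print(s["eef_pos"].round(2))
clamp(); s=get_state(); print(s["eef_pos"].round(2),s["ft_force"].round(2),s["gripper_width"])
move_l([480.6,140.4,110],v=80); wait(.3); s=get_state(); print(s["eef_pos"].round(2),s["ft_force"].round(2),s["torque"].round(3),s["gripper_width"],s["clock"])
d=shot("wrist","w5")
E
```

```text
[481.18 140.47  20.6 ]
[480.59 140.41  19.99] [ 0.14  0.78 -0.49] 0.001041149556708939
[480.44 140.37 109.73] [0.58 0.23 0.13] [-0.015 -0.027 -0.066] 0.0031579473115977584 9.85
```

View pics/w5.png

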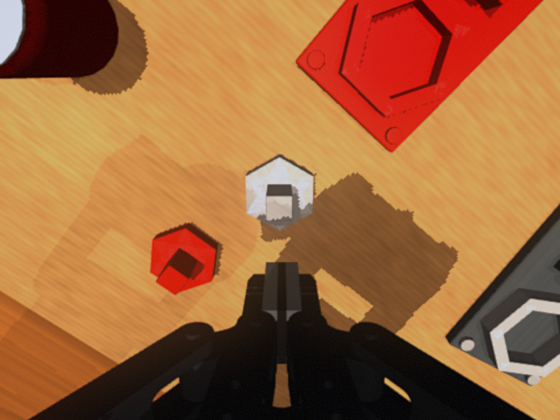

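The gripper closed empty. The insert still stands at about (280,190) in the image, and the shut fingertips are at about (282,265). I'll re-measure its position from this view.

```bash
python3 - <<'E'
from h import *
a=dict(np.load("w5.npz")); P=cloud(a)
m=np.zeros((420,560),bool); m[150:245,235:325]=1
for lo,hi in((38,56),(10,22)):
    k=m&(P[...,2]>lo)&(P[...,2]<hi); q=P[k]
    if len(q): print(lo,k.sum(),np.median(q,0).round(1),cv2.minAreaRect(q[:,:2].astype(np.float32)))
    k=cv2.dilate(k.astype(np.uint8),None)
print("tcp in image",px(a,get_state()["eef_pos"]))
print([ (v,P[v,282].round(1).tolist(),a["range_z"][v,282]) for v in (185,200,262,266,270,275)])
E
```

```text
38 757 [481.7 141.4  45.5] ((480.7597351074219, 140.6422882080078), (18.489686965942383, 17.719329833984375), 40.617332458496094)
10 2852 [485.8 145.9  15.6] ((480.538330078125, 140.65765380859375), (50.51667022705078, 57.371158599853516), 11.010693550109863)
tcp in image [278.30430124 251.30428362]
[(185, [488.6, 144.7, 19.8], np.float32(273.61)), (200, [486.2, 142.7, 44.9], np.float32(250.9296)), (262, [490.7, 146.9, 143.8], np.float32(155.5375)), (266, [491.0, 147.1, 147.8], np.float32(151.57515)), (270, [491.3, 147.4, 151.8], np.float32(147.73495)), (275, [491.0, 147.1, 154.9], np.float32(144.89638))]
```

The insert did not move. In the picture the fingertips end around row 262, while the reported TCP projects to row 251. So the tips seem to sit higher than the TCP. I'll check that with the side camera before going lower.

```bash
python3 - <<'E'
from h import *
a=dict(np.load("w5.npz")); P=cloud(a); s=get_state(); e=s["eef_pos"]
q=s["tool_rot"]; T=Ro.from_quat(q[[1,2,3,0]]).as_matrix()
L=(P-e)@T   # tool coordinates
for v in range(254,300,6): print(v,[L[v,u].round(0).tolist() for u in (268,275,290,297)])
d=shot("side","s1"); c=px(d,e); g=px(d,w(a,280,195)); print("side px tcp",c,"insert",g)
u,v=c.astype(int); im=d["image"][max(0,v-100):v+110,max(0,u-130):u+130,::-1].copy()
cv2.imwrite("pics/s1c.png",cv2.resize(im,None,fx=2.5,fy=2.5)); print(max(0,u-130),max(0,v-100))
E
```

```text
254 [[-58.0, -10.0, 111.0], [-56.0, -4.0, 108.0], [-57.0, 9.0, 110.0], [-57.0, 15.0, 109.0]]
260 [[-62.0, -10.0, 108.0], [-64.0, -4.0, 111.0], [-62.0, 9.0, 109.0], [-62.0, 15.0, 109.0]]
266 [[12.0, -4.0, -38.0], [12.0, -1.0, -37.0], [12.0, 5.0, -38.0], [13.0, 8.0, -39.0]]
272 [[12.0, -4.0, -43.0], [13.0, -1.0, -43.0], [12.0, 5.0, -42.0], [12.0, 8.0, -43.0]]
278 [[12.0, -4.0, -48.0], [12.0, -1.0, -48.0], [12.0, 5.0, -47.0], [12.0, 8.0, -47.0]]
284 [[12.0, -3.0, -52.0], [12.0, -1.0, -52.0], [12.0, 5.0, -52.0], [13.0, 7.0, -52.0]]
290 [[13.0, -3.0, -56.0], [12.0, -1.0, -56.0], [12.0, 5.0, -56.0], [12.0, 7.0, -56.0]]
296 [[12.0, -3.0, -60.0], [13.0, -1.0, -60.0], [12.0, 5.0, -60.0], [13.0, 7.0, -61.0]]
side px tcp [233.25440882 227.07779288] insert [231.60913928 242.20124087]
103 127
```

View pics/s1c.png

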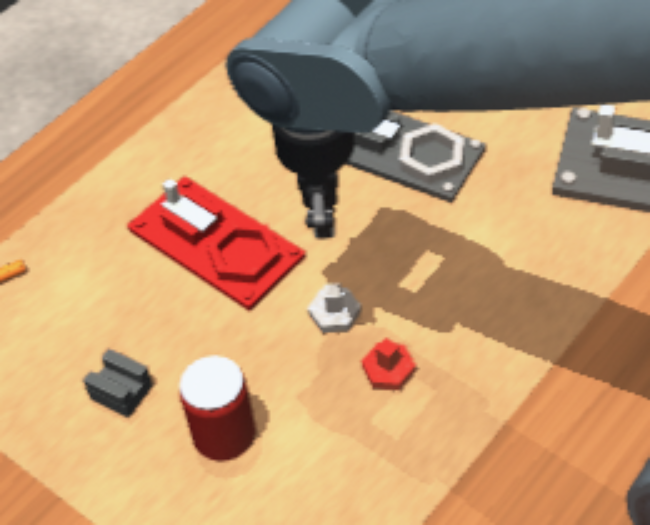

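Both cameras show the real tips about 34 mm short of the reported TCP, and about 2 mm off in tool y. I'll go by what the cameras show: grasp lower, check force on the way, then measure the insert in the hand.

```bash
python3 - <<'E'
from h import *
let_go()
for z in (30,5,-6,-13):
    move_l([480.6,140.4,z],v=90); f=get_state()["ft_force"]; print(z,f.round(1))
    if abs(f[2])>8: raise SystemExit("contact")
clamp(); s=get_state(); print(s["eef_pos"].round(2),s["ft_force"].round(2),s["gripper_width"])
if s["gripper_width"]<.1: raise SystemExit("empty")
move_l([480.6,140.4,60],v=80); wait(.2); s=get_state(); e=s["eef_pos"]; print(e.round(2),s["ft_force"].round(2),s["torque"].round(3),s["gripper_width"],s["clock"])
a=shot("wrist","w6"); q=s["tool_rot"]; T=Ro.from_quat(q[[1,2,3,0]]).as_matrix()
L=(cloud(a)-e)@T; np.save("L6.npy",L)
for v in range(220,300,8): print(v,[L[v,u].round(0).tolist() for u in (255,268,281,297)])
E
```

```text
30 [ 0.5 -1.  -0.3]
5 [-0.2  0.   0.5]
-6 [-0.4  0.2 -0.4]
-13 [ 0.2  0.3 -0.3]
[480.86 140.47 -12.75] [-1.42  0.47  1.62] 0.20265410526879743
[480.16 140.38  59.42] [-0.17 -0.07 -2.72] [ 0.007 -0.034  0.016] 0.19892640688786567 14.6167
220 [[-6.0, -16.0, 60.0], [25.0, -4.0, -21.0], [29.0, 1.0, -29.0], [25.0, 8.0, -20.0]]
228 [[22.0, -10.0, -22.0], [25.0, -4.0, -28.0], [25.0, 1.0, -28.0], [25.0, 8.0, -29.0]]
236 [[21.0, -10.0, -29.0], [21.0, -4.0, -28.0], [21.0, 1.0, -29.0], [21.0, 8.0, -27.0]]
244 [[17.0, -10.0, -28.0], [17.0, -4.0, -28.0], [17.0, 1.0, -28.0], [17.0, 8.0, -28.0]]
252 [[14.0, -10.0, -28.0], [14.0, -4.0, -29.0], [14.0, 1.0, -29.0], [14.0, 8.0, -29.0]]
260 [[10.0, -10.0, -28.0], [10.0, -4.0, -29.0], [10.0, 1.0, -29.0], [10.0, 8.0, -29.0]]
268 [[12.0, -9.0, -40.0], [9.0, -4.0, -34.0], [9.0, 1.0, -34.0], [9.0, 8.0, -33.0]]
276 [[12.0, -9.0, -45.0], [9.0, -4.0, -40.0], [9.0, 1.0, -39.0], [9.0, 8.0, -41.0]]
284 [[12.0, -8.0, -52.0], [9.0, -4.0, -46.0], [10.0, 1.0, -47.0], [9.0, 8.0, -47.0]]
292 [[12.0, -8.0, -57.0], [9.0, -3.0, -52.0], [9.0, 1.0, -53.0], [10.0, 7.0, -53.0]]
```

View pics/w6.png

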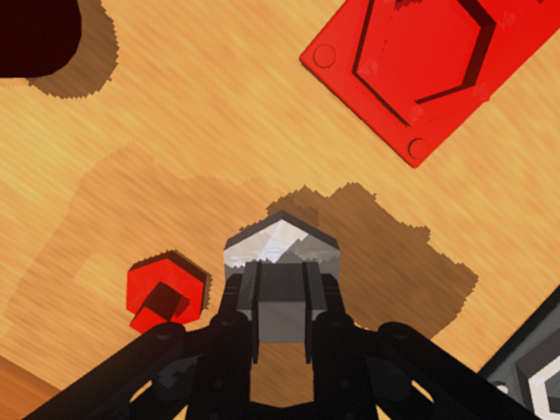

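The insert is held, with the stub between the pads at (282,300) and a weight of about 2.7 N. In the tool frame its axis is at about (0, +1.3) mm. Now carry it to the ring, aligned at yaw 1.2°, and feel down.

```bash
cat >> h.py <<'E'
def fz(): return get_state()["ft_force"][2]
def feel(x,y,yaw,z0,z1,lim=5,step=.5):
    """step down from z0 until the fixture pushes back by lim N or z1 is reached; returns z, force"""
    z=z0
    while z>z1:
        z=max(z-step,z1); move_l([x,y,z],v=25,attitude=down(yaw)); f=fz()
        if f>lim: return z,f
    return z,fz()
E
python3 - <<'E'
from h import *
L=np.load("L6.npy"); k=(abs(L[...,2]+28.5)<1.5)&(L[...,0]>11)&(L[...,0]<20)&(abs(L[...,1])<40)
yy=L[k][:,1]; cy=(yy.min()+yy.max())/2; print("shoulder y",yy.min(),yy.max())
if abs(cy-1.3)>1.2: cy=1.3
yaw=np.deg2rad(1.2); x,y=528.45,-100.0+cy
print(x,y)
move_l([480.6,140.4,85],v=150); go(x,y,40,yaw); wait(.2); print(get_state()["eef_pos"].round(2),fz())
move_l([x,y,17],v=80); print(fz())
print(feel(x,y,yaw,17,0.5)); s=get_state(); print(s["eef_pos"].round(2),s["ft_force"].round(1),s["torque"].round(2),s["clock"])
E
```

```text
shoulder y -23.17397249484848 26.400699160723914
528.45 -98.38663666706228
[528.58 -97.06  40.2 ] -2.74540831020594
-2.394796545358549
(9.5, np.float64(6.462274936586657))
[529.08 -98.51  10.25] [-2.2  1.8  6.5] [0.38 0.09 0.05] 20.3417
```

The pilot is in and the hexagon is resting on the rim (eef z 10.25, 6.5 N, about 12 N/mm compliance). Shuffling with a light press.

```bash
python3 - <<'E'
from h import *
x0,y0=528.45,-98.39
g=[(i*.8,j*.8) for i in range(-3,4) for j in range(-3,4) if i*i+j*j<=10]
g.sort(key=lambda p:(round(np.hypot(*p)/.85),np.arctan2(p[1],p[0])))
t0=get_state()["clock"]; log=[]; done=False
for dy in (0,3,-3):
    for dx,dd in g:
        move_l([x0+dx,y0+dd,9.0],v=30,attitude=down(np.deg2rad(1.2+dy)))
        s=get_state(); f=s["ft_force"]; e=s["eef_pos"]; log.append((dx,dd,dy,e[2].round(2),f[2].round(1)))
        if f[2]>35: move_l([x0+dx,y0+dd,11]); print("high",f)
        if e[2]<9.35 and f[2]<4: done=True;break
        if s["clock"]-t0>9: done=None;break
    if done is not False: break
print(done,s["clock"],s["eef_pos"].round(2),s["ft_force"].round(1),s["torque"].round(2))
for l in log[::max(1,len(log)//25)]: print(*l)
print(log[-1])
E
```

```text
True 20.8417 [526.88 -99.06   8.16] [-0.5  0.4 -3.6] [ 0.05 -0.01  0.08]
0.0 0.0 0 10.03 8.2
-0.8 -0.8 0 8.16 -3.6
(-0.8, -0.8, 0, np.float64(8.16), np.float64(-3.6))
```

It dropped in on the second spot. Feeling down to the floor from there.

```bash
python3 - <<'E'
from h import *
yaw=np.deg2rad(1.2)
print(feel(527.65,-99.19,yaw,9,-3.5,lim=6)); s=get_state(); print(s["eef_pos"].round(2),s["ft_force"].round(1),s["torque"].round(2),s["clock"])
E
```

```text
(-2.0, np.float64(9.10506047382404))
[527.75 -99.23  -0.76] [-5.8  1.6  9.1] [ 0.28  0.91 -0.  ] 26.3417
```

It is seated: eef z of -0.76 matches the predicted -0.75. Now release, back up and check with the wrist camera.

```bash
python3 - <<'E'
from h import *
let_go(); wait(.2); print(get_state()["ft_force"].round(1))
x,y=527.75,-99.23
move_l([x,y,60],v=120); clamp()
go(547+6,-101,120,0.0); d=shot("wrist","w7"); P=cloud(d)
m=np.hypot(P[...,0]-528.5,P[...,1]+100)<36
k=m&(P[...,2]>50); q=P[k]; print("stub",k.sum(),np.percentile(q[:,2],[10,50,90]).round(1),cv2.minAreaRect(q[:,:2].astype(np.float32)))
k=m&(np.hypot(P[...,0]-528.5,P[...,1]+100)>15)&(P[...,2]<50); print("shoulder+rim z",np.percentile(P[k][:,2],[5,25,50,75,95]).round(1))
c=np.array([np.cos(.192),np.sin(.192)]); o=np.array([530.1,-101.85]); r=(P[...,:2]-o)@c; l=(P[...,:2]-o)@[-c[1],c[0]]
k=(r>90)&(r<125)&(abs(l)<20)&(P[...,2]>56)&(P[...,2]<72); print("post",k.sum(),r[k].mean() if k.any() else 0,l[k].mean() if k.any() else 0)
print(get_state()["clock"])
E
```

```text
[ 0.3  0.7 -0.3]
stub 4103 [ 57.6 200.8 212.6] ((545.4550170898438, -101.89959716796875), (47.597721099853516, 48.06932067871094), 38.05343246459961)
shoulder+rim z [25.5 27.  27.5 28.  28.6]
post 428 104.12688576321919 -0.2152351837662232
29.0583
```

View pics/w7.png

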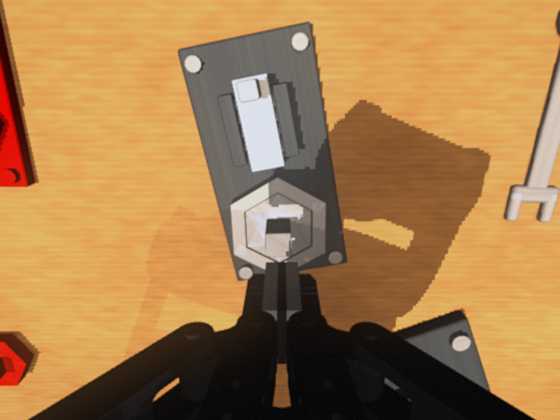

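The insert sits flush in the ring at (280,228): shoulder and rim both read about 28 mm. The keeper is open with its post at (247,90), on the axis. Now I'll push the keeper closed with shut fingers from behind the post.

```bash
python3 - <<'E'
from h import *
c=np.array([np.cos(.192),np.sin(.192)]); n=np.array([-c[1],c[0]]); o=np.array([530.1,-101.85])
def p(r,z): X=o+r*c+1.4*n; return [X[0],X[1],z]   # fingers sit ~1.4 mm to tool +y
move_l([553,-101,130],v=150); move_to(p(145,90),down(.192)); move_l(p(145,12),v=120); wait(.1)
b=get_state()["ft_force"]; print(b.round(1))
move_l(p(100,12),v=60); f=(get_state()["ft_force"]-b)[:2]@c; print(100,f)
r=100
while r>84 and f<12:
    r-=1; move_l(p(r,12),v=25); f=(get_state()["ft_force"]-b)[:2]@c; print(r,round(f,1),end="; ")
s=get_state(); print(s["eef_pos"],(s["eef_pos"][:2]-o)@c)
move_l(p(r+15,12),v=80); move_l(p(r+15,110),v=150); go(590,-98,190,0.0)
d=shot("wrist","w8"); P=cloud(d); R=(P[...,:2]-o)@c; l=(P[...,:2]-o)@n
k=(R>60)&(R<125)&(abs(l)<20)&(P[...,2]>56)&(P[...,2]<72); print("post",k.sum(),R[k].mean(),R[k].min(),R[k].max())
k=(R>0)&(R<90)&(abs(l)<8)&(abs(P[...,2]-34)<2); print("keeper tip",np.percentile(R[k],2))
k=(np.hypot(R,l)<20)&(P[...,2]>50)&(P[...,2]<70); print("stub top",np.median(P[k],0),k.sum(),get_state()["clock"])
E
```

```text
[-0.  -0.2 -0.5]
100 0.13515743665342594
99 0.9; 98 2.6; 97 1.8; 96 1.7; 95 2.6; 94 2.2; 93 2.8; 92 1.6; 91 0.5; 90 2.1; 89 3.4; 88 7.2; 87 11.3; 86 15.4; [617.4743213  -83.53737852  12.36052683] 89.26323980161605
post 229 74.73369007013325 67.99966645334811 80.20846747906634
keeper tip 8.440399967341385
stub top [ 530.80114403 -100.17838155   57.32792981] 414 36.8333
```

View pics/w8.png

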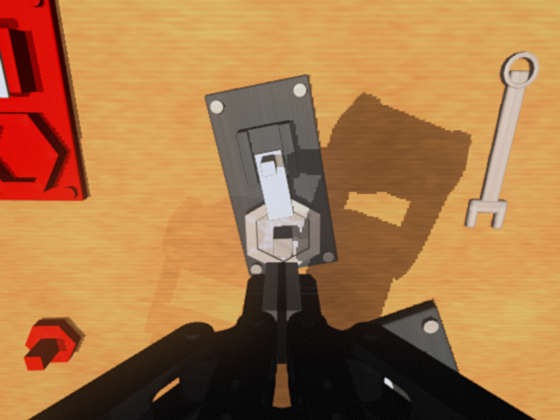

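The keeper plate now lies over the insert's shoulder at (280,215). Its post spans 68.0 to 80.2 mm, centred at 74.1 against 74 for closed, and the force rose to 15 N at the stop. Opening the fingers in free air and handing in.

```bash
python3 - <<'E'
from h import *
let_go(); wait(.3); s=get_state(); print(s["ft_force"].round(1),s["clock"]); close_job()
E
```

```text
[-0.3  0.6  0.7] 37.9167
the job is handed in; nothing more can be done
```

The insert is seated in the pocket, the keeper is closed over it, and the job was handed in at about 38 s of the 72 s allowed. No verdict is reported, so this rests on my own checks.

**What I did**
- **Grasp:** I gripped the insert by its stub and aligned it to the ring angle I measured, 0.353 rad off the plate.
- **Seating:** I felt down to the rim, and after one small shuffle the insert dropped in. I then lowered it to the pocket floor and let go. The highest vertical wrist reading while seating it was about 9 N.
- **Keeper:** I pushed it closed from behind its post with the fingers shut.

**Last checks**
- **Insert:** the final tool height matched the height predicted for fully home (-0.76 against -0.75 mm). The shoulder and rim both measured about 28 mm before the keeper was moved.
- **Keeper:** the post centre measured 74.1 mm from the axis, against 74 mm for closed. The force climbed to 15 N at the stop.
- **Release:** the wrist force was about zero, with the fingers open in free air. I never went near the wrench, tin or vee block, though I did not re-measure where they were.

**What failed or disagreed**
- **Tool length:** the first grasp closed on nothing. Two cameras showed the real fingertips about 34 mm short of the reported tool point, so I corrected for it.
- **Stub check:** an automatic stub measurement after release was spoiled by the fingers being in view. A later, clear view put the stub top at 57.3 mm, where 58 mm is nominal.
- **Keeper tip:** the figure of 8.4 mm from the axis (nominal 18 mm closed) is probably picking up the side of the stub, so I relied on the post and the stop force instead.

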